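# Gauge a turned shaft and hold the readout's cover open

### The arm

A 6-joint arm with a two-finger parallel gripper is mounted at the origin on the work surface. World frame = base frame: x ahead of the robot, y to its left, z up, the work surface at z = 0. Lengths are in m, angles in rad, forces in N, time in s.
With the tool pointing down it reaches from about 0.3 to 0.775 m from the base axis. Payload 14.6 kg.
Tool frame: the origin (TCP) lies on the centre line of the jaws, within the pads' length; the fingertips stand 19 mm ahead of it and the grasp point (between the pads) is the TCP; z points along the fingers, y is the line along which they close (so a half turn about z gives the same grasp; the last joint's range is limited). The gripper opens to 94 mm and grips with 3 to 60 N. Pads are 16 mm wide; open, the fingers measure 119 mm over their backs; the gripper's body (75 mm by 177 mm) begins 78 mm behind the grasp point.
Start: joints at [1.114, 0.3, 1.521, -0, 1.321, -0.067], TCP at [0.209, 0.509, 0.224] pointing down, gripper open.
Joint ranges: [-3.03, 3.03], [-0.79, 2.21], [0.23, 2.52], [-1.04, 4.18], [0, 3.07], [-2.55, 2.55]. Speed limits (rad/s): [2.22, 2.22, 2.57, 3.14, 3.14, 3.14].

### API

Orientations are given as [roll, pitch, yaw] about the fixed x, y, z axes, in that order (R = Rz(yaw) Ry(pitch) Rx(roll)).
In Python, from station import get_obs, camera, workorder gives the robot as it stands.
- The arm moves only by the tool play_rows, never from a script. Its argument "motion" is a list that holds one entry, the list of rows, each a list of 7 numbers: the shift along the tool's x, y, z as a fraction of full scale, then the turn, a rotation vector about the tool's x, y, z as a fraction of full scale, then the opening, from -1 (shut) to 1 (fully open). In form: [[[x, y, z, ax, ay, az, grip], ...]]. A call has 1 to 10 rows; each row is the pose to reach, as a shift and turn from the pose commanded when the call began, along the tool's axes at that moment, turning the shorter way round; what a row does not reach only later rows make up. Full scale, the value 1, is 0.25 m for a shift and 2 pi rad for a turn. A row lasts 1/10 s, in which the tool goes at most 50 mm and 8.59 degrees, less where a joint would pass 70% of its speed; a pose out of reach is approached as far as the arm can. A call with a number of a shift or a turn outside -1 to 1 is refused whole. A call with a gripper value outside its range is refused whole. The fingers move at their own pace and stop on an object; "grip_force" is the grip in N (left out, the last holds). Time passes only in rows, so rows that repeat a pose let the fingers close. It gives the time, the measured TCP pose, the force, the opening and the grip force at its end, in the units of the state.
- get_obs(): the state, without advancing time (a new reading comes with each control period).
- camera(name): name is "scene" or "top" or "wrist"; returns a dict with "frame" (400x640x3 uint8, red, green, blue), "z_map" (400x640 float32, m along the optical axis (not along the pixel's ray), 0 where there is no reading), "camera_matrix" (3x3 intrinsics, pixels), "T" (4x4, takes a point from camera to world coordinates); the wrist camera has in their place "T_tool_cam" (4x4, takes a point from camera to tool coordinates, whose origin is the TCP and whose axes are the flange's). Camera axes: x right, y up, looking along -z (the intrinsics and any distortion apply to the point x, -y, -z); pixel columns grow to the right and rows downward; lengths in m; the calibration is good to about 2 mm. A picture is of the moment at which its call begins: read the wrist's pose just before it.
- workorder.hand_in(): hands the job in; it is judged then, once.
The state is a dict: "time_s": time; "qpos": joint angles; "joint_vel": joint speeds; "tau": joint torques, N m; "ee_pos": TCP position; "eef_rot": TCP orientation; "force": force on the tool from outside, world axes, zero at the start; "moment": the same for the moment, N m; "grip_width": finger opening in m; "grip_force": force on a finger pad.
Only numpy, scipy, OpenCV 4.12 (cv2) and the standard library are available. Lean on these libraries where they do the work, as an engineer would, in place of code of your own. Each camera call takes 0.05 s, during which the arm holds its last target. There are 200 camera calls.

### The job

Measure the turned shaft that stands on the bench gauge: slide the gauge's moving jaw along its bed until the shaft sits snugly between jaw and anvil, still upright and without forcing it. Then, leaving the jaw closed on the shaft, take the readout box's spring-loaded dust cover by its bar, raise it to 60 degrees from shut so that the display can be read, and finish while still holding it there: the program ends with the gripper on the cover, which would snap shut if let go. Leave the spray can, the screwdriver and the parts tray where they are.

Things in the scene. Friction and masses are not known exactly. Their poses are not given: they have to be found in the camera images.
- gauge: Bench gauge, a steel base 80 x 250 mm with a 56 mm wide raised bed whose top is 25 mm above the table; it is fixed, in a place and yaw that vary, to the left or the right of the robot. Origin under its centre, on the table; its y axis is the slide direction, from the anvil (at y -50 mm) to the jaw.
- anvil: Fixed jaw of the gauge, a block 40 mm wide, 50 mm high and 32 mm thick standing on the bed. Origin at the foot of its measuring face, on the bed's top; +y points out of the face towards the moving jaw, z up.
- jaw (a joint): Travel (m) of the moving jaw towards the anvil (the gauge's -y): 0 fully open, with the measuring faces 110 mm apart, so the gap is 0.110 minus this value (0.086 when closed on the shaft). The slide has about 2.5 N of friction and stays where it is left.
- jaw_face (a point): The foot of the moving jaw's measuring face, on the bed's top; axes parallel to the gauge's. Moving jaw: a saddle 54 mm wide, 60 mm long, to 16 mm above the bed, carrying the measuring block (36 to 40 mm wide, 18 mm thick, 50 mm high above the bed) at its front and a black thumb post (30 mm wide, 15 mm thick along the slide, 55 mm high above the bed) at its rear, the side away from the anvil.
- jaw_push (a point): Middle of the rear face of the thumb post, 70 mm above the table (the post's top is at 80 mm): push here along the gauge's -y to close the jaw. Nothing stands behind it.
- shaft: Loose turned aluminium shaft standing upright on the bed between anvil and jaw: foot 24 mm in diameter and 34 mm high, then steps of 16 mm and 10 mm diameter, 62 mm high in all, about 130 g. It slides on the bed when pushed. Origin under its centre.
- readout: Grey readout box 124 x 136 mm, 60 mm high, its display and keys on top under the dust cover; fixed, in a place and yaw that vary, on the other side from the gauge. Origin under its centre, on the table; its -x faces the robot roughly. The cover's hinge axis is parallel to its y, at x +62 mm, z 66 mm.
- cover (a joint): Angle (rad) of the dust cover: 0 shut (level), grows as its front edge rises; 60 degrees is 1.047. Stop at 1.75. Its spring and weight close it from any angle (1.3 to 2 N at the bar).
- cover_bar (a point): Aluminium cover plate 124 x 136 mm, 4 mm thick, 0.2 kg, with its grab bar. This point is the middle of the grab bar: a round steel bar 10 mm thick and 90 mm long, parallel to the hinge and 167 mm from it in the plane of the plate (66 mm above the table when shut). Between bar and plate there is a 38 mm wide open gap for a finger; it can turn between the fingers.
- cleaner: Spray can, 52 mm in diameter and 150 mm high, a bystander. Origin under its centre.
- driver: Screwdriver, 170 mm long, lying on the table, a bystander. Origin near its middle, along its own x.
- parts_tray: Grey plastic parts tray 90 x 120 x 30 mm, a bystander. Origin under its centre.
Things that resemble listed ones, but are neither listed nor needed, are in the scene too. Of the things like the shaft, leave any that is orange or turquoise; of the rest the larger one is meant.

How it is judged:
By the outcome, as a careful person would: the job done as asked, in the order asked, and still so for the second after the job is handed in, while the arm keeps its last pose, push and grip.
It also fails if it takes over 53 s, if anything falls off the work surface, if the arm or the gripper's body presses on something with over 40 N, if the wrist force passes 120 N, or if a joint passes its speed limit or range.

## Working session

There is one attempt and no reset: what is moved stays moved. The work goes in short steps, Python scripts to look and compute and a tool call to move; the robot and the scene stay as the last step left them, time stands still between calls to the robot, and variables do not carry over. Pictures are saved under pics/ and viewed, at most 10 in all, crops included, and the job is handed in when it is done.

Besides the shell and the picture viewer there is one more tool, called after "Emit:" in YAML: its name, and indented under it one key for each argument. play_rows: Moves the arm, as the interface text tells. Its arguments: {"type":"object","properties":{"motion":{"type":"array"},"grip_force":{"type":"number"}},"required":["motion"]}

```bash
mkdir -p pics; ls; cat > h.py <<'E'
import numpy as np, cv2
from scipy.spatial.transform import Rotation as Ro
from station import get_obs, camera, workorder
def save(c,name): cv2.imwrite(f'pics/{name}.png',c['frame'][:,:,::-1]); np.savez(f'pics/{name}.npz',**c)
def cloud(c,T=None):
    K=c['camera_matrix'];T=c['T'] if T is None else T
    z=c['z_map'];v,u=np.mgrid[:z.shape[0],:z.shape[1]]
    P=np.stack([(u-K[0,2])/K[0,0]*z,-(v-K[1,2])/K[1,1]*z,-z],-1)
    W=P@T[:3,:3].T+T[:3,3]; W[z==0]=np.nan
    return W
E
python3 - <<'E'
from h import *
o=get_obs();print(o)
for n in ('scene','top'):
    c=camera(n);save(c,n);print({k:(v.tolist() if v.size<20 else v.shape) if hasattr(v,'size') else v for k,v in c.items()})
E
```

```text
pics
{'time_s': 0.0, 'qpos': array([ 1.11440434e+00,  3.00459513e-01,  1.52155907e+00,  3.02617865e-05,
        1.32070220e+00, -6.65961955e-02]), 'joint_vel': array([-1.77277216e-03,  5.27658875e-05,  2.20387243e-04,  5.15929932e-04,
       -1.30338636e-04, -6.85818603e-04]), 'tau': array([ 7.18386782e-04, -5.31809235e+01, -3.52739024e+01,  7.09018763e-02,
        2.43633776e-02, -1.20955106e-04]), 'ee_pos': array([0.20889101, 0.50853605, 0.22390198]), 'eef_rot': array([-3.14046897e+00, -1.04320980e-04,  2.75178930e+00]), 'force': array([-0.13285217,  0.59046756, -0.07137268]), 'moment': array([ 0.00084506, -0.01123478, -0.00331888]), 'grip_force': 0.0, 'grip_width': 0.09405807428847242}
{'frame': (400, 640, 3), 'z_map': (400, 640), 'camera_matrix': [[405.81483538270766, 0.0, 318.68123824477954], [0.0, 405.81483538270766, 196.915372031453], [0.0, 0.0, 1.0]], 'T': [[0.7936086966129526, -0.39027683924423573, 0.46676463598886686, 0.9572838939744199], [0.6084284975645008, 0.5090564815109458, -0.6088318831854159, -0.4409309199319121], [3.419710489838756e-06, 0.7671671834621347, 0.6414472017298701, 0.5695224628428318], [0.0, 0.0, 0.0, 1.0]]}
{'frame': (400, 640, 3), 'z_map': (400, 640), 'camera_matrix': [[368.5987801976565, 0.0, 319.8865935795615], [0.0, 368.5987801976565, 206.89776391913523], [0.0, 0.0, 1.0]], 'T': [[-0.021647505200984525, 0.9925825115518451, -0.1196300266655682, 0.49080266778893555], [-0.9995888178364586, -0.01923762271227897, 0.021262857961497208, 0.02475867025251114], [0.018803743640140973, 0.12004112476068866, 0.9925908258649706, 0.8289269741042548], [0.0, 0.0, 0.0, 1.0]]}
```

View pics/scene.png

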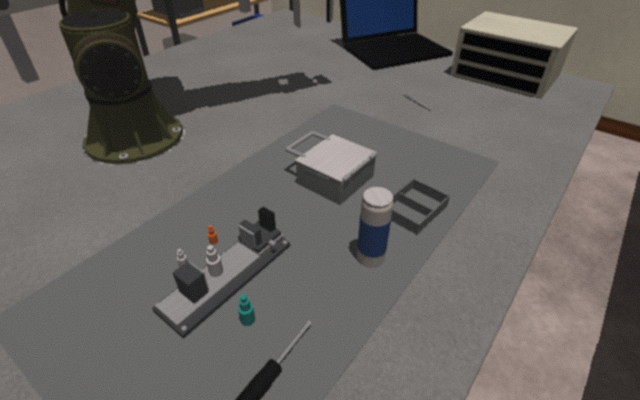

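View pics/top.png

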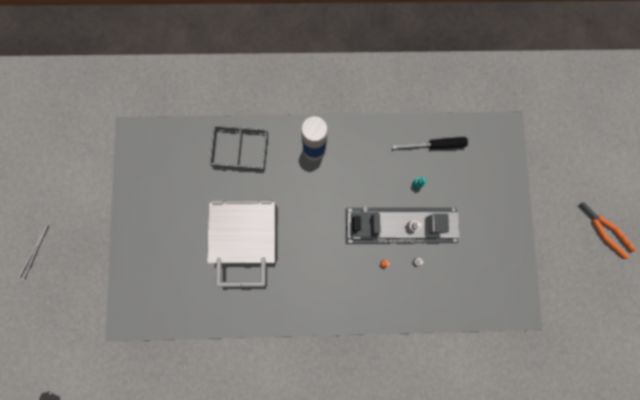

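The scene and top views show the gauge on the robot's right: in the top view the post is at about (357,225), the shaft at (414,227) and the anvil at (438,224). The readout is on the left at (241,232), with its bar at (242,285). Next I'll get metric values from the depth.

```bash
cat > m.py <<'E'
from h import *
for n in ('top','scene'):
    c=dict(np.load(f'pics/{n}.npz'));W=cloud(c)
    x,y,z=W[...,0],W[...,1],W[...,2]
    if n=='top':
        for p in [(357,225),(375,225),(414,227),(438,224),(395,226),(242,285),(219,272),(264,272),(241,232),(315,130),(300,300),(419,262)]:
            print(p,np.round(W[p[1]-1:p[1]+2,p[0]-1:p[0]+2].reshape(-1,3).mean(0),4))
    for nm,s in dict(gauge=(z>.012)&(z<.1)&(y<-.02)&(y>-.40)&(x>.36)&(x<.52),
              bed=(z>.021)&(z<.029)&(y<-.02)&(y>-.40)&(x>.36)&(x<.52),
              tops=(z>.069)&(z<.083)&(y<-.02)&(y>-.40)&(x>.38)&(x<.52),
              plate=(z>.060)&(z<.075)&(y>.08)&(y<.36)&(x>.355)&(x<.6),
              bar=(z>.045)&(z<.085)&(y>.08)&(y<.36)&(x>.2)&(x<.345)).items():
        P=W[s]
        if len(P)<5: print(n,nm,len(P));continue
        r=cv2.minAreaRect(P[:,:2].astype(np.float32)*1000)
        print(n,nm,len(P),np.round(np.median(P,0),4),r, np.round(P.min(0),3),np.round(P.max(0),3))
a=cv2.imread('pics/top.png')
b=cv2.resize(a[190:280,330:480],None,fx=4,fy=4,interpolation=3)
d=cv2.resize(a[190:300,190:290],None,fx=4,fy=4,interpolation=3)[:360]
d=cv2.resize(a[195:295,195:290],None,fx=3.6,fy=3.6,interpolation=3)[:360]
s=cv2.imread('pics/scene.png')[195:335,145:300]
cv2.imwrite('pics/crop.png',cv2.resize(np.hstack([b]),None,fx=1.3,fy=1.3))
E
python3 m.py
```

```text
(357, 225) [ 0.5424 -0.0662  0.0798]
(375, 225) [ 0.542  -0.1038  0.0749]
(414, 227) [ 0.5365 -0.1851  0.0715]
(438, 224) [ 0.5415 -0.2345  0.074 ]
(395, 226) [ 0.5423 -0.1562  0.0248]
(242, 285) [0.4249 0.1732 0.0471]
(219, 272) [0.4537 0.2154 0.0691]
(264, 272) [0.4505 0.1276 0.0464]
(241, 232) [0.5337 0.1717 0.0677]
(315, 130) [0.7204 0.0163 0.1495]
(300, 300) [0.3859 0.0551 0.0017]
(419, 262) [nan nan nan]
top gauge 472 [ 0.5129 -0.185   0.0145] ((487.968017578125, -172.595458984375), (64.05368041992188, 247.2771759033203), 0.022761831060051918) [ 0.456 -0.296  0.012] [ 0.52  -0.049  0.044]
top bed 104 [ 0.5184 -0.2022  0.0244] ((488.1016845703125, -181.857421875), (63.793678283691406, 225.0529327392578), 0.02276182919740677) [ 0.456 -0.294  0.021] [ 0.52  -0.069  0.029]
top tops 0
top plate 4506 [0.529  0.1719 0.0678] ((512.5845336914062, 172.42730712890625), (136.4403533935547, 174.9490203857422), 89.43795776367188) [0.425 0.104 0.062] [0.6   0.241 0.073]
top bar 0
scene gauge 292 [ 0.4688 -0.2013  0.0238] ((487.2200927734375, -203.60833740234375), (181.40162658691406, 65.45694732666016), 89.98611450195312) [ 0.455 -0.294  0.012] [ 0.52  -0.113  0.044]
scene bed 142 [ 0.4938 -0.2037  0.0237] ((487.2197265625, -204.97784423828125), (178.45176696777344, 65.45694732666016), 89.98611450195312) [ 0.455 -0.294  0.021] [ 0.52  -0.116  0.029]
scene tops 0
scene plate 2336 [0.5319 0.1658 0.0674] ((511.8545837402344, 171.95980834960938), (138.12216186523438, 176.2996826171875), 89.90375518798828) [0.424 0.103 0.06 ] [0.6   0.241 0.073]
scene bar 0
```

View pics/crop.png

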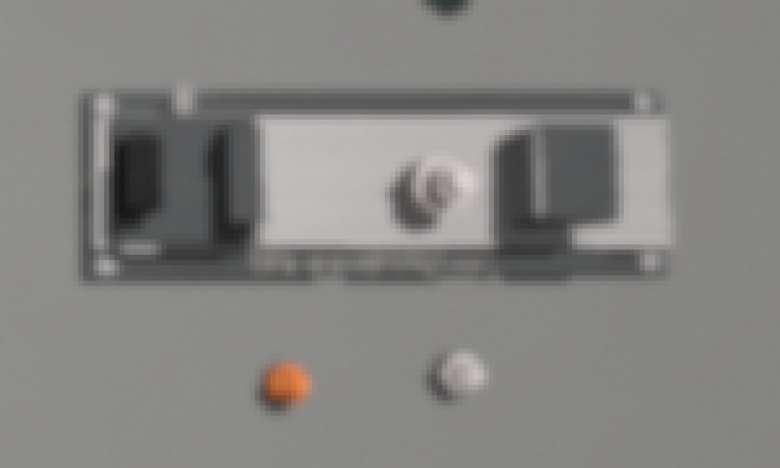

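The crop shows the gauge with the jaw's post on the left (crop 135,180), the silver shaft standing on the bed (440,187), the anvil on the right, and the smaller silver and orange parts off the gauge. My x range was wrong, so I'll fit again.

```bash
python3 - <<'E'
from h import *
for n in ('top','scene'):
    c=dict(np.load(f'pics/{n}.npz'));W=cloud(c)
    x,y,z=W[...,0],W[...,1],W[...,2]
    g=(y<-.0)&(y>-.40)&(x>.47)&(x<.61)
    for nm,s in dict(gauge=g&(z>.010)&(z<.1),bed=g&(z>.022)&(z<.028)&(y<-.13)&(y>-.21),
      post=g&(z>.077)&(z<.084)&(y>-.09), blk=g&(z>.071)&(z<.0765)&(y>-.15)&(y<-.08), anv=g&(z>.071)&(z<.0785)&(y<-.21), shaft=g&(z>.05)&(y<-.155)&(y>-.21),
      plate=(z>.060)&(z<.08)&(y>.05)&(y<.36)&(x>.47)&(x<.66),
      bar=(z>.055)&(z<.085)&(y>.08)&(y<.36)&(x>.40)&(x<.435)).items():
        P=W[s]
        if len(P)<3: print(n,nm,len(P));continue
        r=cv2.minAreaRect(P[:,:2].astype(np.float32)*1000)
        print(n,nm,len(P),np.round(np.median(P,0),4),np.round(r[0],1),np.round(r[1],1),round(r[2],2), P.min(0).round(3),P.max(0).round(3))
    # bar slope
    s=(z>.060)&(z<.075)&(x>.415)&(x<.436)&(y>.13)&(y<.215);P=W[s]
    if len(P)>5: print('bar',len(P),np.polyfit(P[:,1]-.17,P[:,0],1),P[:,2].max(),P.min(0),P.max(0))
E
```

```text
top gauge 3889 [ 0.5437 -0.1712  0.0253] [ 529.  -172.7] [249.6 113.6] 88.89 [ 0.472 -0.297  0.01 ] [ 0.588 -0.049  0.089]
top bed 745 [ 0.5487 -0.1638  0.0249] [ 522.8 -169.7] [ 80.4 100.7] 88.8 [ 0.472 -0.21   0.022] [ 0.574 -0.13   0.028]
top post 102 [ 0.5466 -0.0646  0.0794] [547.6 -65.4] [14.8 26.8] 88.18 [ 0.534 -0.073  0.077] [ 0.561 -0.058  0.084]
top blk 141 [ 0.5464 -0.1075  0.0742] [ 547.3 -108.6] [17.4 39.6] 88.49 [ 0.528 -0.118  0.071] [ 0.567 -0.1    0.076]
top anv 288 [ 0.5456 -0.2396  0.0745] [ 545.6 -239.4] [32.4 37.6] 89.27 [ 0.527 -0.256  0.071] [ 0.565 -0.223  0.078]
top shaft 113 [ 0.5402 -0.1854  0.0614] [ 541.4 -187.5] [23.  19.9] 14.03 [ 0.531 -0.199  0.05 ] [ 0.552 -0.178  0.089]
top plate 4117 [0.5363 0.172  0.0677] [535.8 172.3] [136.4 129.3] 89.28 [0.472 0.104 0.062] [0.601 0.241 0.073]
top bar 235 [0.4304 0.1713 0.0695] [430.3 173.1] [ 9.5 96.5] 0.1 [0.425 0.125 0.064] [0.435 0.221 0.073]
bar 215 [0.00664961 0.43065944] 0.07282265879779859 [0.4254578  0.13056328 0.06405561] [0.43593455 0.21451063 0.07282266]
scene gauge 6231 [ 0.5605 -0.1946  0.025 ] [ 5
[... 321 characters left out ...]
e blk 161 [ 0.5485 -0.1087  0.0738] [ 547.6 -108.2] [18.6 40.5] 89.75 [ 0.527 -0.118  0.071] [ 0.568 -0.099  0.076]
scene anv 425 [ 0.5472 -0.2407  0.0742] [ 545.8 -239.4] [32.3 42.3] 88.67 [ 0.525 -0.256  0.071] [ 0.567 -0.223  0.077]
scene shaft 243 [ 0.546  -0.1921  0.0638] [ 544.5 -190.8] [23.3 18. ] 57.53 [ 0.532 -0.201  0.05 ] [ 0.554 -0.178  0.088]
scene plate 2133 [0.5406 0.166  0.0674] [536.3 171.9] [138.1 132.8] 89.9 [0.47  0.103 0.06 ] [0.603 0.241 0.073]
scene bar 130 [0.4318 0.1693 0.0683] [429.2 173.3] [11.3 99.5] 0.09 [0.424 0.124 0.062] [0.435 0.223 0.071]
bar 116 [0.01598072 0.43167551] 0.07139011490943442 [0.42498934 0.13171468 0.06228469] [0.43573895 0.21438956 0.07139011]
```

Emit:
play_rows:
  motion:
    - [[-1,-0.65,0,0,0,0.094,-1],[-1,-0.65,0,0,0,0.094,-1],[-1,-0.65,0,0,0,0.094,-1],[-1,-0.65,0,0,0,0.094,-1],[-1,-0.65,0,0,0,0.094,-1],[-1,-0.65,0,0,0,0.094,-1],[-1,-0.65,0,0,0,0.094,-1],[-1,-0.65,0,0,0,0.094,-1]]
  grip_force: 20

```text
time_s: 0.9
ee_pos: [0.3788, 0.2628, 0.2243]
eef_rot: [-3.141, -0.0, 2.159]
force: [-0.1, 1.2, 0.1]
grip_width: 0.0334
grip_force: 0.0
```

```bash
cat >> h.py <<'E'
def delta(p,rpy):
    o=get_obs();R=Ro.from_euler('xyz',o['eef_rot']);Rt=Ro.from_euler('xyz',rpy)
    print('t',o['time_s'],'pos',o['ee_pos'].round(4),'rpy',o['eef_rot'].round(3),'F',o['force'].round(2),'q',o['qpos'].round(2))
    print('shift',(R.inv().apply(np.array(p)-o['ee_pos'])/.25).round(4),'turn',((R.inv()*Rt).as_rotvec()/2/np.pi).round(4))
def wcloud(c,o):
    T=np.eye(4);T[:3,:3]=Ro.from_euler('xyz',o['eef_rot']).as_matrix();T[:3,3]=o['ee_pos']
    return cloud(c,T@c['T_tool_cam'])
E
python3 - <<'E'
from h import *
# look at the cover on the way
o=get_obs();c=camera('wrist');save(c,'w1');np.savez('pics/w1o.npz',eef_rot=o['eef_rot'],ee_pos=o['ee_pos'])
delta([.547,-.02,.20],[np.pi,0,np.pi/2-.011])
E
```

```text
t 0.95 pos [0.3783 0.2636 0.2243] rpy [-3.141 -0.     2.161] F [-0.75  0.72 -0.09] q [ 0.53  0.1   1.76  0.    1.28 -0.06]
shift [-1.3181 -0.0702  0.0969] turn [-0.0001 -0.      0.0956]
```

View pics/w1.png

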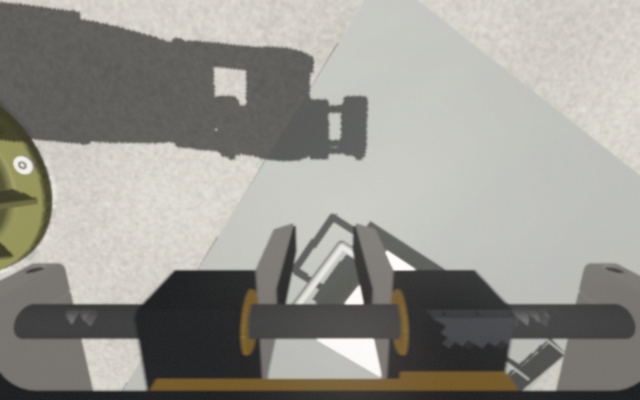

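The wrist view shows the camera facing mostly away from the cover: only part of the bar and plate appears between the fingers, around (340,260). I'll carry on to the gauge.

Emit:
play_rows:
  motion:
    - [[-1,-0.053,0,0,0,0.0956,-1],[-1,-0.053,0,0,0,0.0956,-1],[-1,-0.053,0,0,0,0.0956,-1],[-1,-0.053,0,0,0,0.0956,-1],[-1,-0.053,0,0,0,0.0956,-1],[-1,-0.053,0,0,0,0.0956,-1],[-1,-0.053,0,0,0,0.0956,-1]]

```text
time_s: 1.65
ee_pos: [0.5066, 0.0491, 0.224]
eef_rot: [-3.141, -0.0, 1.561]
force: [-0.4, 1.5, 1.3]
grip_width: 0.0006
grip_force: 0.0
```

```bash
python3 - <<'E'
from h import *
delta([.547,-.02,.12],[np.pi,0,np.pi/2-.011])
E
```

```text
t 1.65 pos [0.5066 0.0491 0.224 ] rpy [-3.141 -0.     1.561] F [-0.4   1.45  1.31] q [0.02 0.21 1.64 0.   1.3  0.03]
shift [-0.2748  0.1648  0.4156] turn [-0.0002 -0.      0.0002]
```

Emit:
play_rows:
  motion:
    - [[-0.275,0.165,0.3,0,0,0,-1],[-0.275,0.165,0.416,0,0,0,-1],[-0.275,0.165,0.416,0,0,0,-1],[-0.275,0.165,0.416,0,0,0,-1],[-0.275,0.165,0.416,0,0,0,-1]]

```text
time_s: 2.15
ee_pos: [0.547, -0.0189, 0.1211]
eef_rot: [-3.141, -0.0, 1.562]
force: [-0.2, -0.2, 0.6]
grip_width: 0.0004
grip_force: 0.0
```

```bash
python3 - <<'E'
from h import *
o=get_obs();c=camera('wrist');W=wcloud(c,o);x,y,z=np.moveaxis(W,-1,0)
g=(y<-.03)&(y>-.30)&(x>.49)&(x<.61)
print(c['T_tool_cam'].round(3).tolist())
for nm,s in dict(post=g&(z>.076)&(z<.084)&(y>-.09),blk=g&(z>.070)&(z<.0765)&(y>-.15)&(y<-.09),anv=g&(z>.07)&(z<.08)&(y<-.21),gauge=g&(z>.02)&(z<.1)).items():
    P=W[s];print(nm,len(P))
    if len(P)>5:
        r=cv2.minAreaRect(P[:,:2].astype(np.float32)*1000);print(np.median(P,0).round(4),r,P.min(0).round(4),P.max(0).round(4))
delta([.5475,-.02,.069],[np.pi,0,np.pi/2-.011])
E
```

```text
[[0.0, 0.967, 0.256, 0.074], [1.0, -0.0, -0.0, -0.001], [-0.0, 0.256, -0.967, -0.16], [0.0, 0.0, 0.0, 1.0]]
post 0
blk 30
[ 0.5458 -0.1168  0.0727] ((545.737060546875, -115.97601318359375), (3.861926555633545, 7.57127571105957), 0.029314221814274788) [ 0.5438 -0.1198  0.0708] [ 0.5477 -0.1122  0.0756]
anv 0
gauge 750
[ 0.5459 -0.0672  0.0293] ((546.5643920898438, -118.18490600585938), (131.85592651367188, 57.86137771606445), 89.3046875) [ 0.5182 -0.1842  0.0201] [ 0.576  -0.052   0.0756]
t 2.2 pos [ 0.5474 -0.019   0.122 ] rpy [ 3.14  -0.     1.562] F [ 0.91 -0.64  0.46] q [-0.1   0.4   1.64  0.    1.1  -0.09]
shift [-4.20e-03  1.00e-04  2.12e-01] turn [ 0.0002 -0.      0.0004]
```

Emit:
play_rows:
  motion:
    - [[0,0,0.212,0,0,0,-1],[0,0,0.212,0,0,0,-1],[-0.06,0,0.212,0,0,0,-1],[-0.1,0,0.212,0,0,0,-1],[-0.112,0,0.212,0,0,0,-1],[-0.124,0,0.212,0,0,0,-1],[-0.136,0,0.212,0,0,0,-1],[-0.148,0,0.212,0,0,0,-1],[-0.16,0,0.212,0,0,0,-1],[-0.172,0,0.212,0,0,0,-1]]

```text
time_s: 3.2
ee_pos: [0.5468, -0.0639, 0.0675]
eef_rot: [-3.142, -0.0, 1.561]
force: [-0.1, 2.8, 2.5]
grip_width: 0.0008
grip_force: 1.3
```

Emit:
play_rows:
  motion:
    - [[-0.012,0,0,0,0,0,-1],[-0.024,0,0,0,0,0,-1],[-0.036,0,0,0,0,0,-1],[-0.048,0,0,0,0,0,-1],[-0.06,0,0,0,0,0,-1],[-0.072,0,0,0,0,0,-1],[-0.084,0,0,0,0,0,-1],[-0.096,0,0,0,0,0,-1],[-0.108,0,0,0,0,0,-1],[-0.12,0,0,0,0,0,-1]]

```text
time_s: 4.2
ee_pos: [0.5463, -0.094, 0.0674]
eef_rot: [-3.141, -0.0, 1.56]
force: [-1.3, 3.4, 1.9]
grip_width: 0.0004
grip_force: 1.3
```

Emit:
play_rows:
  motion:
    - [[-0.01,0,0,0,0,0,-1],[-0.02,0,0,0,0,0,-1],[-0.03,0,0,0,0,0,-1],[-0.04,0,0,0,0,0,-1],[-0.05,0,0,0,0,0,-1],[-0.06,0,0,0,0,0,-1],[-0.07,0,0,0,0,0,-1],[-0.08,0,0,0,0,0,-1],[-0.088,0,0,0,0,0,-1],[-0.096,0,0,0,0,0,-1]]

```text
time_s: 5.2
ee_pos: [0.5461, -0.1179, 0.0674]
eef_rot: [-3.141, -0.0, 1.561]
force: [-2.7, 4.4, 1.5]
grip_width: 0.0003
grip_force: 1.8
```

```bash
python3 - <<'E'
from h import *
a=camera('scene');b=camera('top');save(a,'s2')
A=cv2.resize(a['frame'][190:340,140:310],None,fx=2.3,fy=2.3,interpolation=3)[:,:,::-1]
B=cv2.resize(b['frame'][190:290,350:470],None,fx=3.3,fy=3.45,interpolation=3)[:,:,::-1]
cv2.imwrite('pics/c2.png',np.hstack([A[:345],B[:345]]))
delta([.5468,-.1314,.0675],[np.pi,0,np.pi/2-.011])
E
```

```text
t 5.3 pos [ 0.5462 -0.1182  0.0674] rpy [3.141 0.    1.56 ] F [-0.14  0.32  0.11] q [-0.28  0.5   1.64 -0.    1.   -0.27]
shift [-0.0529  0.0028 -0.0003] turn [0.     0.0001 0.0001]
```

View pics/c2.png

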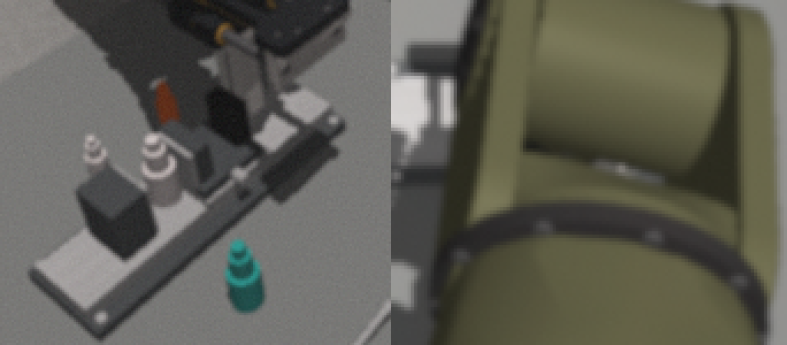

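The scene crop shows the shaft upright between the jaw block and the anvil, with the gripper still pushing behind the post. The last stretch goes in small steps.

Emit:
play_rows:
  motion:
    - [[-0.006,0,0,0,0,0,-1],[-0.012,0,0,0,0,0,-1],[-0.018,0,0,0,0,0,-1],[-0.024,0,0,0,0,0,-1],[-0.03,0,0,0,0,0,-1],[-0.034,0,0,0,0,0,-1],[-0.038,0,0,0,0,0,-1]]

```text
time_s: 6.0
ee_pos: [0.5461, -0.1274, 0.0674]
eef_rot: [3.142, 0.0, 1.56]
force: [-0.7, 2.6, -0.5]
grip_width: 0.0004
grip_force: 1.7
```

Emit:
play_rows:
  motion:
    - [[-0.002,0,0,0,0,0,-1],[-0.004,0,0,0,0,0,-1],[-0.006,0,0,0,0,0,-1]]

```text
time_s: 6.3
ee_pos: [0.5461, -0.1288, 0.0674]
eef_rot: [-3.142, 0.0, 1.561]
force: [-0.6, 3.5, -0.9]
grip_width: 0.0005
grip_force: 1.7
```

Emit:
play_rows:
  motion:
    - [[-0.002,0,0,0,0,0,-1],[-0.004,0,0,0,0,0,-1]]

```text
time_s: 6.5
ee_pos: [0.5461, -0.1298, 0.0674]
eef_rot: [3.142, 0.0, 1.561]
force: [0.6, 3.4, -1.5]
grip_width: 0.0003
grip_force: 1.7
```

Emit:
play_rows:
  motion:
    - [[-0.002,0,0,0,0,0,-1],[-0.004,0,0,0,0,0,-1]]

```text
time_s: 6.7
ee_pos: [0.5461, -0.1308, 0.0675]
eef_rot: [3.142, 0.0, 1.561]
force: [0.1, 3.7, -1.2]
grip_width: 0.0005
grip_force: 1.7
```

Emit:
play_rows:
  motion:
    - [[-0.002,0,0,0,0,0,-1],[-0.004,0,0,0,0,0,-1]]

```text
time_s: 6.9
ee_pos: [0.5461, -0.1312, 0.0675]
eef_rot: [-3.141, -0.001, 1.56]
force: [0.1, 10.1, -0.1]
grip_width: 0.0007
grip_force: 5.5
```

Emit:
play_rows:
  motion:
    - [[-0.002,0,0,0,0,0,-1]]

```text
time_s: 7.0
ee_pos: [0.5461, -0.1313, 0.0675]
eef_rot: [-3.141, -0.002, 1.561]
force: [-0.1, 14.5, 2.1]
grip_width: 0.0005
grip_force: 7.2
```

Emit:
play_rows:
  motion:
    - [[-0.002,0,0,0,0,0,-1]]

```text
time_s: 7.1
ee_pos: [0.546, -0.1313, 0.0675]
eef_rot: [-3.141, -0.002, 1.561]
force: [-0.4, 18.0, 2.4]
grip_width: 0.0007
grip_force: 8.9
```

Contact came exactly where predicted. I'll back off, go up, and head to the cover.

Emit:
play_rows:
  motion:
    - [[0.01,0,0,0,0,0,-1],[0.06,0,0,0,0,0,-1],[0.12,0,0,0,0,0,-1],[0.16,0,-0.1,0,0,0,-1],[0.3,0,-0.3,0,0,0,-0.2],[0.5,0,-0.5,0,0,0,-0.2],[0.7,-0.1,-0.6,0,0,0,-0.2],[0.8,-0.2,-0.6,0,0,0,-0.2],[0.8,-0.2,-0.6,0,0,0,-0.2],[0.8,-0.2,-0.6,0,0,0,-0.2]]

```text
time_s: 8.1
ee_pos: [0.4973, 0.0703, 0.2189]
eef_rot: [3.139, -0.0, 1.564]
force: [-0.0, -0.3, 0.5]
grip_width: 0.0377
grip_force: 0.0
```

```bash
python3 - <<'E'
from h import *
o=get_obs()
a=camera('scene');t=camera('top');w=camera('wrist')
for n,W in (('scene',cloud(a)),('top',cloud(t)),('wrist',wcloud(w,o))):
    x,y,z=np.moveaxis(W,-1,0)
    g=(y<-.0)&(y>-.40)&(x>.515)&(x<.58)
    for nm,s in dict(post=g&(z>.077)&(z<.083)&(y>-.18)&(y<-.1),blk=g&(z>.070)&(z<.0765)&(y>-.215)&(y<-.17),anv=g&(z>.07)&(z<.0785)&(y<-.222),
      plate=(z>.060)&(z<.08)&(y>.05)&(y<.36)&(x>.472)&(x<.66),bar=(z>.055)&(z<.08)&(y>.14)&(y<.205)&(x>.40)&(x<.45),
      shaft=g&(z>.079)&(z<.095)&(y<-.18)).items():
        P=W[s]
        if len(P)<4: print(n,nm,len(P));continue
        r=cv2.minAreaRect(P[:,:2].astype(np.float32)*1000)
        print(n,nm,len(P),np.median(P,0).round(4),np.round(r[0],1),np.round(r[1],1),round(r[2],2),P.min(0).round(4),P.max(0).round(4))
        if nm=='bar': print(' line',np.polyfit(P[:,1]-.172,P[:,0],1))
A=cv2.resize(a['frame'][190:340,140:310],None,fx=2.3,fy=2.3,interpolation=3)[:,:,::-1]
B=cv2.resize(w['frame'],None,fx=.55,fy=.8625)[:,:,::-1]
cv2.imwrite('pics/c3.png',np.hstack([A[:345],B[:345]]))
delta([.432,.172,.20],[np.pi,0,np.pi/2-.008])
E
```

```text
scene post 121 [ 0.5476 -0.1486  0.079 ] [ 546.6 -147.5] [29.5 15.7] 0.5 [ 0.5318 -0.1553  0.0772] [ 0.5614 -0.1397  0.0814]
scene blk 238 [ 0.5476 -0.1923  0.0738] [ 546.5 -198.3] [40.2 33.4] 1.99 [ 0.526  -0.215   0.0703] [ 0.5664 -0.1815  0.0765]
scene anv 441 [ 0.5477 -0.2406  0.0741] [ 545.9 -239.4] [33.6 42. ] 89.28 [ 0.525  -0.2563  0.0701] [ 0.567  -0.2227  0.0767]
scene plate 2128 [0.5408 0.1657 0.0673] [536.7 172.4] [138.2 129.9] 89.59 [0.4721 0.1031 0.0601] [0.602  0.2418 0.0723]
scene bar 93 [0.4324 0.1708 0.0685] [430.  172.1] [63.9 11.6] 88.71 [0.4239 0.1401 0.0621] [0.4361 0.2039 0.0718]
 line [0.0165136  0.43200216]
scene shaft 42 [ 0.5433 -0.2127  0.0854] [ 541.6 -211.6] [8.9 8.7] 0.62 [ 0.5371 -0.216   0.0792] [ 0.5461 -0.2073  0.0881]
top post 108 [ 0.546  -0.1474  0.0793] [ 547.1 -147.5] [15.1 29. ] 88.24 [ 0.5325 -0.1553  0.0772] [ 0.5616 -0.1397  0.0825]
top blk 167 [ 0.5445 -0.191   0.0741] [ 546.6 -197.7] [31.6 37.5] 89.78 [ 0.5279 -0.2135  0.0702] [ 0.5654 -0.1819  0.0765]
top anv 299 [ 0.5455 -0.2388  0.0746] [ 545.6 -239.1] [32.6 37.5] 88.82 [ 0.5266 -0.255
[... 205 characters left out ...]
537.5 -227.3] [44.8 10.2] 79.88 [ 0.5285 -0.2485  0.0791] [ 0.5453 -0.2057  0.089 ]
wrist post 301 [ 0.546  -0.1427  0.0812] [ 546.4 -144. ] [13.4 29.7] 89.49 [ 0.5316 -0.1508  0.077 ] [ 0.5613 -0.1373  0.083 ]
wrist blk 0
wrist anv 0
wrist plate 21088 [0.5356 0.1768 0.0694] [536.1 171.1] [130.9 128.5] 89.64 [0.472  0.1054 0.0658] [0.6007 0.2369 0.0746]
wrist bar 839 [0.4297 0.174  0.0711] [428.7 172.7] [64.6 10.3] 89.38 [0.4234 0.1404 0.0647] [0.434  0.2049 0.0738]
 line [0.00899809 0.42935861]
wrist shaft 0
t 8.25 pos [0.4983 0.0674 0.2171] rpy [-3.141  0.     1.561] F [-0.34 -0.06 -0.62] q [ 0.06  0.2   1.66 -0.    1.28  0.07]
shift [ 0.4156 -0.2694  0.0682] turn [-0.      0.0001 -0.0004]
```

View pics/c3.png

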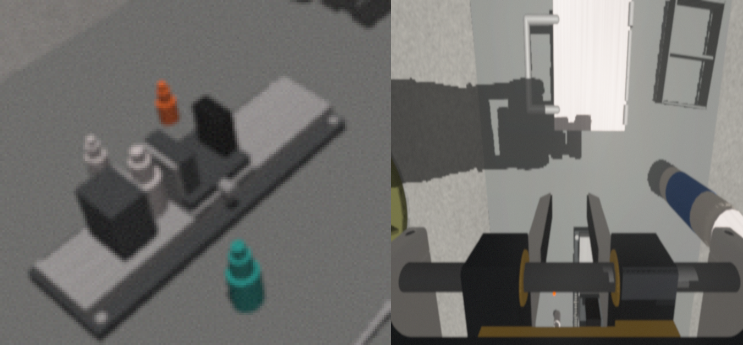

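The scene crop shows the jaw block, the shaft (crop 145,175) and the anvil in contact, with the shaft upright. The wrist view shows the cover and bar clear. I'll now move above the bar.

Emit:
play_rows:
  motion:
    - [[0.416,-0.273,0.068,0,0,-0.0005,-0.2],[0.416,-0.273,0.068,0,0,-0.0005,-0.2],[0.416,-0.273,0.068,0,0,-0.0005,-0.2],[0.416,-0.273,0.2,0,0,-0.0005,-0.2],[0.416,-0.273,0.3,0,0,-0.0005,-0.2],[0.416,-0.273,0.3,0,0,-0.0005,-0.2]]

```text
time_s: 8.85
ee_pos: [0.4299, 0.1714, 0.1394]
eef_rot: [-3.136, 0.002, 1.563]
force: [0.6, -0.3, -0.3]
grip_width: 0.0377
grip_force: 0.0
```

```bash
python3 - <<'E'
from h import *
delta([.430,.172,.067],[np.pi,0,np.pi/2-.008])
E
```

```text
t 8.85 pos [0.4299 0.1714 0.1394] rpy [-3.136e+00  2.000e-03  1.563e+00] F [ 0.65 -0.27 -0.29] q [ 0.3   0.21  1.85 -0.    1.09  0.31]
shift [0.0031 0.0021 0.2894] turn [-0.0009  0.0003 -0.    ]
```

Emit:
play_rows:
  motion:
    - [[0,0,0.1,0,0,0,-0.2],[0,0,0.2,0,0,0,-0.2],[0,0,0.26,0,0,0,-0.2],[0,0,0.29,0,0,0,-0.2],[0,0,0.29,0,0,0,-0.2],[0,0,0.29,0,0,0,-0.2]]

```text
time_s: 9.45
ee_pos: [0.4316, 0.1723, 0.0709]
eef_rot: [3.141, -0.0, 1.563]
force: [0.3, 0.4, -0.2]
grip_width: 0.0375
grip_force: 0.0
```

Emit:
play_rows:
  motion:
    - [[0,0,0,0,0,0,-1],[0,0,0,0,0,0,-1],[0,0,0,0,0,0,-1],[0,0,0,0,0,0,-1],[0,0,0,0,0,0,-1],[0,0,0,0,0,0,-1]]
  grip_force: 25

```text
time_s: 10.05
ee_pos: [0.4298, 0.1724, 0.0697]
eef_rot: [-3.139, 0.0, 1.564]
force: [-7.7, 0.6, 1.7]
grip_width: 0.0091
grip_force: 25.0
```

```bash
python3 - <<'E'
from h import *
delta([.430,.172,.067],[np.pi,0,np.pi/2-.008])
a=get_obs();print(a['grip_width'],a['grip_force'])
E
```

```text
t 10.05 pos [0.4298 0.1724 0.0697] rpy [-3.139  0.     1.564] F [-7.72  0.55  1.71] q [0.3  0.31 1.91 0.   0.92 0.31]
shift [-0.0016  0.0008  0.0107] turn [-0.0004  0.0001  0.0001]
0.009102531056881915 25.006638765335083
```

The bar is held: opening 9 mm, grip 25 N. I'll lift along the hinge arc, 30° first.

Emit:
play_rows:
  motion:
    - [[0,-0.003,-0.035,0,0,0,-1],[0,0,-0.07,0,0,0,-1],[0,0.004,-0.1045,0,0,0,-1],[0,0.0106,-0.139,0,0,0,-1],[0,0.0188,-0.173,0,0,0,-1],[0,0.0287,-0.2064,0,0,0,-1],[0,0.0404,-0.2394,0,0,0,-1],[0,0.0538,-0.2717,0,0,0,-1],[0,0.0688,-0.3033,0,0,0,-1],[0,0.0855,-0.334,0,0,0,-1]]

```text
time_s: 11.05
ee_pos: [0.4511, 0.1721, 0.1541]
eef_rot: [-3.138, 0.001, 1.564]
force: [-13.5, -1.4, 3.3]
grip_width: 0.0089
grip_force: 25.0
```

Emit:
play_rows:
  motion:
    - [[0,0,0,0,0,0,-1],[0,0,0,0,0,0,-1]]

```text
time_s: 11.25
ee_pos: [0.4511, 0.1721, 0.154]
eef_rot: [-3.138, 0.0, 1.564]
force: [-13.9, -1.3, 5.6]
grip_width: 0.009
grip_force: 25.0
```

```bash
cat > cov.py <<'E'
from h import *
o=get_obs();print(o['grip_width'],o['grip_force'],o['force'])
o=get_obs();s=camera('scene');w=camera('wrist');save(s,'s_now')
H=np.array([.5968,.066])
for n,W in (('scene',cloud(s)),('wrist',wcloud(w,o))):
    x,y,z=np.moveaxis(W,-1,0)
    m=(y>.112)&(y<.232)&(x>.45)&(x<.6)&(z>.075)&(z<.24)
    a=np.arctan2(z-H[1],H[0]-x);r=np.hypot(z-H[1],H[0]-x)
    m&=(r>.03)&(r<.12)&(a>.2)&(a<1.6)
    P=W[m];print(n,len(P))
    if len(P)>50:
        med=np.median(a[m]);k=abs(a[m]-med)<.15;Q=P[k][:,[0,2]];u=np.linalg.svd(Q-Q.mean(0),full_matrices=False)[2][0]
        print(' med',np.degrees(med),'line angle',np.degrees(np.arctan2(abs(u[1]),abs(u[0]))),len(Q))
p=o['ee_pos'];t=np.arctan2(p[2]-.0037-H[1],H[0]-p[0]);print('tcp angle',np.degrees(t),np.hypot(p[2]-.0037-H[1],H[0]-p[0]))
th=np.radians(60);delta([H[0]-.167*np.cos(th),p[1],H[1]+.0037+.167*np.sin(th)],o['eef_rot'])
E
python3 cov.py
```

```text
0.009048765698279013 25.002784430980682 [-13.91897561  -1.27142076   5.64986536]
scene 1667
 med 30.05115693168303 line angle 29.22227404011183 1667
wrist 13254
 med 30.60408921306458 line angle 29.179363962220815 13254
tcp angle 30.0584961011293 0.16839354532395273
t 11.35 pos [0.4509 0.1721 0.1539] rpy [-3.138e+00  1.000e-03  1.564e+00] F [-15.31  -0.6    6.47] q [0.29 0.23 1.79 0.   1.13 0.3 ]
shift [ 0.0017  0.2486 -0.2427] turn [-0.  0.  0.]
```

Emit:
play_rows:
  motion:
    - [[0,0.0143,-0.03,0,0,0,-1],[0,0.0311,-0.0586,0,0,0,-1],[0,0.0524,-0.0864,0,0,0,-1],[0,0.0751,-0.113,0,0,0,-1],[0,0.0992,-0.1383,0,0,0,-1],[0,0.1245,-0.1624,0,0,0,-1],[0,0.1511,-0.1851,0,0,0,-1],[0,0.1789,-0.2064,0,0,0,-1],[0,0.2077,-0.2262,0,0,0,-1],[0,0.2375,-0.2445,0,0,0,-1]]

```text
time_s: 12.35
ee_pos: [0.5118, 0.1715, 0.2168]
eef_rot: [3.141, 0.0, 1.564]
force: [-9.5, -3.8, 8.4]
grip_width: 0.0091
grip_force: 25.0
```

Emit:
play_rows:
  motion:
    - [[0,0,0,0,0,0,-1],[0,0,0,0,0,0,-1],[0,0,0,0,0,0,-1]]

```text
time_s: 12.65
ee_pos: [0.5118, 0.1715, 0.2166]
eef_rot: [3.14, 0.0, 1.563]
force: [-10.0, -4.5, 12.8]
grip_width: 0.0091
grip_force: 25.0
```

```bash
python3 cov.py
```

```text
0.00912529638258518 25.00937193632126 [-9.97478872 -4.51025667 12.8011163 ]
scene 1709
 med 60.19018635460767 line angle 59.453316409204746 1709
wrist 5294
 med 60.55505661448654 line angle 59.4267928493016 5294
tcp angle 59.93956653948553 0.16977794739879512
t 12.75 pos [0.5117 0.1715 0.2166] rpy [3.141 0.    1.563] F [-8.9  -3.94 13.57] q [ 0.26  0.28  1.56 -0.    1.3   0.26]
shift [0.0001 0.0063 0.0091] turn [-0.  0. -0.]
```

View pics/s_now.png

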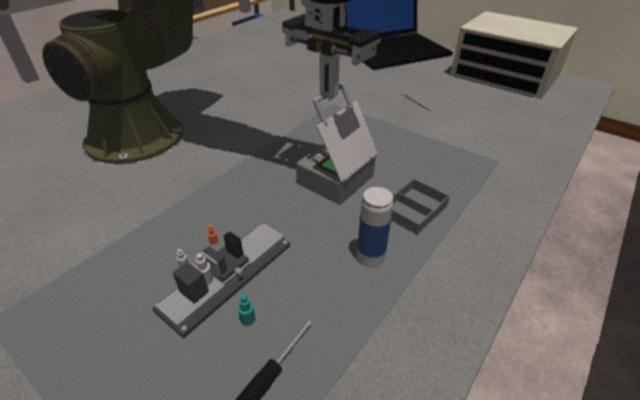

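The scene view shows the cover raised near 60°, held by the gripper at (330,90), with the jaw closed on the shaft and the bystanders in place. One small trim is left: relieve about 16 N of radial load and add half a degree.

Emit:
play_rows:
  motion:
    - [[0,0.002,-0.008,0,0,0,-1],[0,0.002,-0.008,0,0,0,-1],[0,0.002,-0.008,0,0,0,-1]]

```text
time_s: 13.05
ee_pos: [0.5122, 0.1715, 0.217]
eef_rot: [3.142, 0.0, 1.564]
force: [-4.8, -4.3, 3.0]
grip_width: 0.0092
grip_force: 25.0
```

```bash
python3 cov.py
```

```text
0.009170694092770097 25.00721901655197 [-4.83702294 -4.2849333   3.017563  ]
scene 1722
 med 60.39285440425151 line angle 59.647185604633385 1722
wrist 5257
 med 60.75459283202977 line angle 59.64236819306745 5257
tcp angle 60.140612959918755 0.16988011300104308
t 13.15 pos [0.5122 0.1715 0.217 ] rpy [3.142 0.    1.564] F [-2.93 -4.32  2.19] q [ 0.26  0.28  1.56 -0.    1.3   0.26]
shift [-0.      0.0045  0.0108] turn [-0.  0.  0.]
```

Estimates average about 60°, and the load is low, so I'm handing in.

```bash
python3 -c "
from station import workorder
print(workorder.hand_in())"
```

```text
the job is handed in; nothing more can be done
None
```

The job is handed in: the jaw is closed snugly on the upright shaft, and the gripper holds the dust cover at about 60° (depth-image estimates 59.6° to 60.8°); the spray can, screwdriver and tray were not touched, and it took about 13 s of the 53 s allowed.

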